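Fit the 14 mm divider into the delivery box

TASK

Three look-alike divider panels stand in the drying rack; pinch them to find the 14 mm one by its thickness, slide that one down the pair of grooves in the foam box and press it gently all the way home so that it stands on the box floor and the lid can close, then let go. Leave the other two panels standing in the rack and the bowls where they are, and do not push hard on the box: the foam cracks at about 30 N.

Things in the scene. Friction and masses are not known exactly. Their poses are not given: they have to be found in the camera images.
- box: open white foam box, fixed, 380 (its x) by 248 (its y) by 170 mm high, walls 35 mm, floor 30 mm thick; origin under its centre. Each long wall (its +y and -y) has one groove; the pair takes a panel standing across the box: thickness along box x, width along box y. Inside, the box is 178 mm wide between the walls and 205 mm between the groove bottoms
- box_rim (a point): centre of the box mouth at rim height (170 mm), axes as the box. The grooves are open at the rim, 16 mm wide along x, and run to the floor. They were cut by hand: both at the same box x, but anywhere within 17 mm either side of this point, so find them by feel or by looking. Off the grooves a panel lands on the rim. The foam gives about 1 mm at 15 N
- box_floor (a point): centre of the box's inner floor, 30 mm above the table, axes as the box. A panel fully home has its centre 67.5 mm above this, its top edge 5 mm below the rim. From 80 mm below the rim down, a springy blue strip on the +x side of each groove grips a 14 mm panel: it takes a push of about 3 to 8 N to reach the floor; its own weight does not do it
- rack: stainless drying rack for boards, fixed, 240 (its x) by 260 mm (its y), origin under its centre; three places side by side at y = -75, 0 and 75 mm, the panels stand in them with their width along the rack's x; wire hoops 78 mm high at both sides of each place; panels lift straight up out of it
- panel_a: dark grey rigid divider panel, 197 mm wide (its y), 135 mm high (its z), thickness along its x; origin at its centre. The three look alike, 0.1 to 0.18 kg, but one is 14, one 18, one 22 mm thick, and only the 14 mm one goes into the grooves; which is which is unknown and is to be felt between the fingers. It stands loosely upright in a 26 mm wide place of the rack, lower edge 8 mm above the table, top edge at 143 mm
- panel_b: dark grey rigid divider panel, 197 mm wide (its y), 135 mm high (its z), thickness along its x; origin at its centre. The three look alike, 0.1 to 0.18 kg, but one is 14, one 18, one 22 mm thick, and only the 14 mm one goes into the grooves; which is which is unknown and is to be felt between the fingers. It stands loosely upright in a 26 mm wide place of the rack, lower edge 8 mm above the table, top edge at 143 mm
- panel_c: dark grey rigid divider panel, 197 mm wide (its y), 135 mm high (its z), thickness along its x; origin at its centre. The three look alike, 0.1 to 0.18 kg, but one is 14, one 18, one 22 mm thick, and only the 14 mm one goes into the grooves; which is which is unknown and is to be felt between the fingers. It stands loosely upright in a 26 mm wide place of the rack, lower edge 8 mm above the table, top edge at 143 mm
- bowl_1: white round foam bowl with lid, 110 mm across, 66 mm high, origin under its centre; stands on the box floor in one of the halves of the box; leave it alone
- bowl_2: white round foam bowl with lid, 110 mm across, 66 mm high, origin under its centre; stands on the box floor in one of the halves of the box; leave it alone

How it is judged:
By the outcome, as a careful person would: the job done as asked, in the order asked, and still so for the second after the job is handed in, with the robot touching nothing.
It also fails if it takes over 72 s, if anything falls off the work surface, if the arm or the gripper's body presses on something with over 40 N, if the wrist force passes 120 N, or if a joint passes its speed limit or range.

ROBOT

A 6-joint arm with a two-finger parallel gripper is mounted at the origin on the work surface. World frame = base frame: x ahead of the robot, y to its left, z up, the work surface at z = 0. Lengths are in m, angles in rad, forces in N, time in s.
With the tool pointing down it reaches from about 0.325 to 0.9 m from the base axis. Payload 6.1 kg.
Tool frame: the origin (TCP) lies on the centre line of the jaws, within the pads' length; the fingertips stand arm.nose_length ahead of it and the grasp point (between the pads) lies 8 mm behind it (arm.nose_length is the distance from the TCP to the fingertips, in m); x points along the fingers, y is the direction in which the jaws open and shut, and the axes are right-handed (so a half turn about x gives the same grasp; the last joint's range is limited). The gripper opens to 85 mm and grips with 20 to 120 N. Pads are 22 mm wide; open, the fingers measure 114 mm over their backs; the gripper's body (76 mm by 85 mm) begins 54 mm behind the grasp point. The pads swing forward as they close: fully open they stand 13 mm farther back than shut.
Start: joints at [1.145, 0.22, 1.526, -0, 1.395, -0.126], TCP at [0.185, 0.597, 0.242] pointing down, gripper open.
Joint ranges: [-2.98, 2.98], [-0.91, 2.08], [0.09, 2.57], [-1.24, 4.39], [0.2, 2.65], [-2.68, 2.68]. Speed limits (rad/s): [2.57, 2.57, 3.01, 3.14, 3.14, 3.14].

INTERFACE

Orientations are given as a unit quaternion [w, x, y, z].
In Python, from rig import arm gives the robot as it stands.
- The arm moves only by the shell command python3 -m pendant 'ROWS' [FORCE]. ROWS is JSON, a list of rows, each a list of 5 numbers: the finger opening in mm, from 0 to 85.4, then the shift along the tool's x, y, z as a fraction of full scale, then the turn about the tool's x as a fraction of full scale. A call has 1 to 12 rows; each row is the pose to reach, as a shift and turn from the pose measured when the call began, along the tool's axes at that moment, turning the shorter way round; what a row does not reach only later rows make up. Full scale, the value 1, is 25 cm for a shift and 180 degrees for a turn. A row lasts 1/12 s, in which the tool goes at most 41.7 mm and 7.16 degrees, less where a joint would pass 70% of its speed; a pose out of reach is approached as far as the arm can. A call with a number of a shift or a turn outside -1 to 1 is refused whole. A call with a gripper value outside its range is refused whole. The fingers move at their own pace and stop on an object; FORCE is the grip in N (left out, the last holds). Time passes only in rows, so rows that repeat a pose let the fingers close. It gives the time, the measured TCP pose, the force and the opening at its end, in the units of the state.
- arm.get_obs(): the state, without advancing time (a new reading comes with each control period).
- arm.read_camera(name): name is "scene" or "top" or "wrist"; returns the picture (480x640x3 uint8, red, green, blue); there is no depth.
- arm.get_calibration(name): a dict with "fx", "fy", "cx", "cy" (pixels), "extrinsics" (4x4, takes a point from camera to world coordinates). Camera axes: x right, y up, looking along -z (the intrinsics and any distortion apply to the point x, -y, -z); pixel columns grow to the right and rows downward; lengths in m; the calibration is good to about 2 mm. The wrist camera is an equidistant fisheye: a pixel r from the principal point sees the ray r / f radians off the axis. A picture is of the moment at which its call begins: read the wrist's pose just before it. get_calibration takes no time and is no camera call; for the wrist camera it gives the pose at the moment of the call.
- arm.finish_job(): hands the job in, once; it reports no verdict.
Trained networks look in the newest picture that a camera, given by its name, has taken for a name from the list of things; names that differ only in an ending like _2 or _b are one class to them, and where a whole thing is asked for, a point or a joint stands for the part that bears it (a point fixed in the world has none). Each returns a list of dicts, best first, with "p" (0 to 1); they miss things now and then, are a little off and sometimes report something else, mostly with a low value. They report only what shows in the picture. A call takes as long as a camera call.
- arm.outline_of(camera, query): "region" (480x640 bool, what is visible of it) and "bbox" ([left, top, right, bottom] in pixels, round what is visible of it).
The state is a dict: "time": time; "joints": joint angles; "dq": joint speeds; "joint_efforts": joint torques, N m; "eef_pos": TCP position; "ee_rot": TCP orientation; "ft_force": force on the tool from outside, world axes, zero at the start; "moment": the same for the moment, N m; "finger_gap": finger opening in m.
Only numpy, scipy, OpenCV 4.12 (cv2) and the standard library are available. Lean on these libraries where they do the work, as an engineer would, in place of code of your own. Each camera call takes 0.05 s, during which the arm holds its last target.

## Working session

There is one attempt and no reset: what is moved stays moved. The work goes in short steps, Python scripts to look and compute and a shell command to move; the robot and the scene stay as the last step left them, time stands still between calls to the robot, and variables do not carry over. Pictures are saved under pics/ and viewed, and the job is handed in when it is done.

```bash
mkdir -p pics; ls
python3 - <<'E'
from rig import arm
import cv2
o=arm.get_obs(); print(o); print(arm.nose_length)
for n in ["scene","top","wrist"]:
    im=arm.read_camera(n); cv2.imwrite(f"pics/{n}0.png",im[:,:,::-1])
    c=arm.get_calibration(n); print(n,c)
E
```

```text
pics
{'time': 0.0, 'joints': array([ 1.14492675e+00,  2.21246699e-01,  1.52762551e+00, -3.64439348e-05,
        1.39467655e+00, -1.26064377e-01]), 'dq': array([ 8.54543202e-05,  1.17984220e-03, -8.73629597e-04,  1.09477182e-03,
       -8.48164907e-04,  4.10498317e-04]), 'joint_efforts': array([-6.91610912e-04, -4.96901000e+01, -3.89386117e+01, -1.63539689e-04,
        1.13246278e-02, -1.58806063e-05]), 'eef_pos': array([0.18433358, 0.59658589, 0.24117885]), 'ee_rot': array([ 0.69900079,  0.10492945,  0.69935327, -0.1062672 ]), 'ft_force': array([ 0.46254433, -0.63292217,  0.50940105]), 'moment': array([ 0.02151672,  0.00904335, -0.08372293]), 'finger_gap': 0.08538234137737567}
0.011
scene {'fx': 443.8297699571751, 'fy': 443.8297699571751, 'cx': 318.8714266010684, 'cy': 234.76100031370947, 'extrinsics': array([[ 0.32577005, -0.82219468,  0.46676524,  0.92196724],
       [ 0.94537658,  0.28939113, -0.150053  , -0.12627482],
       [-0.01170494,  0.4901517 ,  0.87155855,  0.78316543],
       [ 0.        ,  0.        ,  0.        ,  1.        ]])}
top {'fx': 562.9858710420428, 'fy': 562.9858710420428, 'cx': 318.81639299123844, 'cy': 238.7112559864904, 'extrinsics': array([[-0.02773579,  0.99477767, -0.0982248 ,  0.45635583],
       [-0.99959399, -0.02695954,  0.00922153,  0.02242242],
       [ 0.00652527,  0.09844068,  0.99512153,  1.19827309],
       [ 0.        ,  0.        ,  0.        ,  1.        ]])}
wrist {'fx': 371.64829954431775, 'fy': 371.64829954431775, 'cx': 322.2216357885521, 'cy': 240.53232674599954, 'extrinsics': array([[ 0.29448681, -0.91703329, -0.26893765,  0.11607135],
       [ 0.9556537 ,  0.28203166,  0.0847594 ,  0.61860598],
       [-0.00187826, -0.28197179,  0.95942086,  0.37328945],
       [ 0.        ,  0.        ,  0.        ,  1.        ]])}
```

View pics/scene0.png

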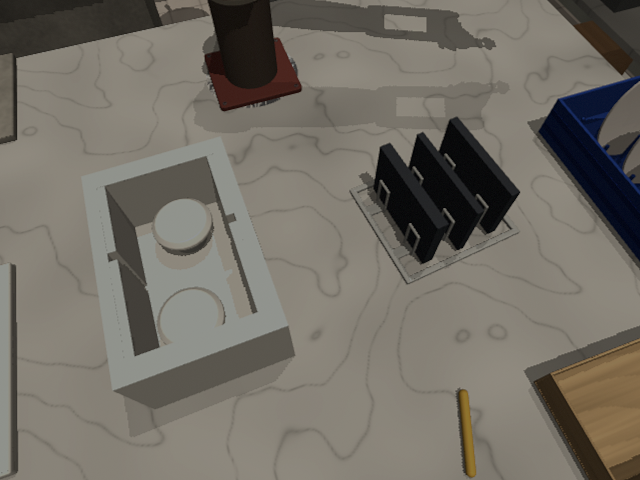

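View pics/top0.png

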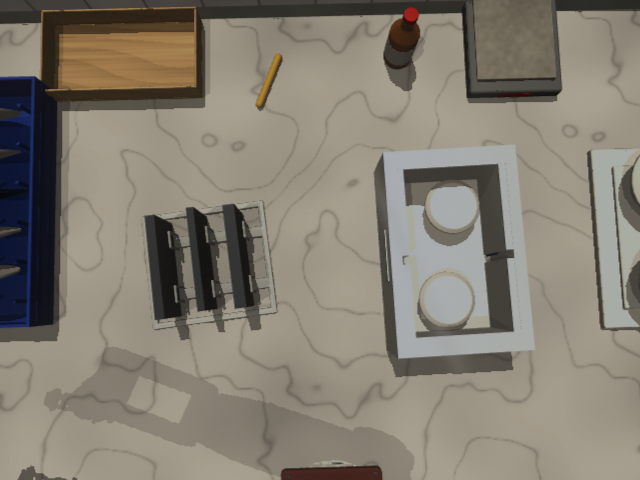

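View pics/wrist0.png

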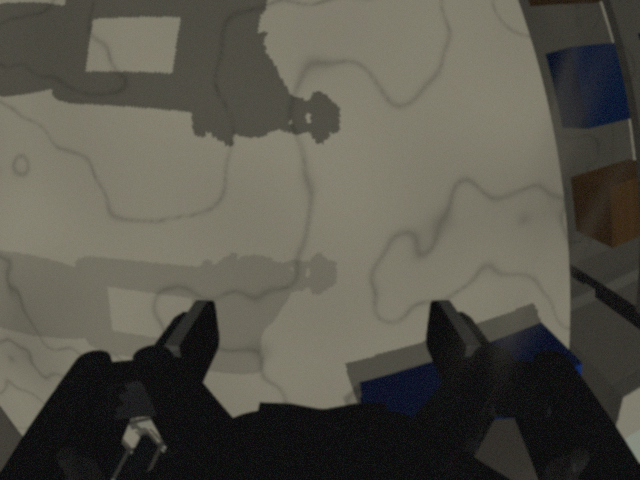

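The top view shows the rack at about px (145–275, 200–328), with three panels whose top edges are near columns 155, 200 and 237. The box is at (383–533, 145–357), and the grooves show as notches near (408, 258) and (495, 254). Next I'll measure these.

```bash
cat > h.py <<'E'
import numpy as np, cv2
from rig import arm
def ray(cal,uv):
    u,v=uv; T=np.array(cal["extrinsics"])
    d=np.array([(u-cal["cx"])/cal["fx"],-(v-cal["cy"])/cal["fy"],-1.])
    return T[:3,3],T[:3,:3]@d
def fray(cal,uv):
    u,v=uv; T=np.array(cal["extrinsics"])
    a=np.array([(u-cal["cx"])/cal["fx"],(v-cal["cy"])/cal["fy"]]); th=np.hypot(*a)
    s=np.sinc(th/np.pi); 
    d=np.array([a[0]*s,-a[1]*s,-np.cos(th)])
    return T[:3,3],T[:3,:3]@d
def onz(r,z):
    o,d=r; return o+d*(z-o[2])/d[2]
def tri(rs):
    A=np.zeros((3,3));b=np.zeros(3)
    for o,d in rs:
        d=d/np.linalg.norm(d);P=np.eye(3)-np.outer(d,d);A+=P;b+=P@o
    p=np.linalg.solve(A,b)
    return p,[np.linalg.norm(np.cross(p-o,d/np.linalg.norm(d))) for o,d in rs]
def proj(cal,p):
    T=np.array(cal["extrinsics"]);q=T[:3,:3].T@(np.array(p)-T[:3,3])
    return cal["cx"]+cal["fx"]*q[0]/-q[2], cal["cy"]-cal["fy"]*q[1]/-q[2]
def fproj(cal,p):
    T=np.array(cal["extrinsics"]);q=T[:3,:3].T@(np.array(p)-T[:3,3])
    a=np.array([q[0],-q[1]]);r=np.hypot(*a);th=np.arctan2(r,-q[2]);a=a/r*th
    return cal["cx"]+cal["fx"]*a[0], cal["cy"]+cal["fy"]*a[1]
E
python3 - <<'E'
from h import *
ims={}
for n in ["top","scene"]:
    ims[n]=arm.read_camera(n)
    for q in ["box","rack","panel_a"]:
        vis=ims[n].copy()
        for k,r in enumerate(arm.outline_of(n,q)):
            c,_=cv2.findContours(r["region"].astype(np.uint8),cv2.RETR_EXTERNAL,cv2.CHAIN_APPROX_NONE)
            c=max(c,key=cv2.contourArea)
            print(n,q,round(r["p"],2),np.round(r["bbox"]),np.round(cv2.boxPoints(cv2.minAreaRect(c)),1).tolist() if q!="panel_a" else cv2.approxPolyDP(c,3,True)[:,0].tolist())
def crop(n,x0,y0,x1,y1,s,f):
    cv2.imwrite(f,cv2.resize(ims[n][y0:y1,x0:x1,::-1],None,fx=s,fy=s,interpolation=cv2.INTER_CUBIC))
crop("top",375,140,540,360,2.7,"pics/tb.png")
crop("top",135,190,285,340,4,"pics/tr.png")
crop("scene",340,110,530,290,3.3,"pics/sr.png")
crop("scene",70,130,310,420,2,"pics/sb.png")
E
```

```text
top box 0.81 [375. 146. 534. 357.] [[371.6000061035156, 152.5], [519.0999755859375, 141.8000030517578], [534.2000122070312, 349.1000061035156], [386.70001220703125, 359.79998779296875]]
top rack 0.57 [140. 204. 277. 327.] [[137.5, 218.0], [262.0, 200.8000030517578], [277.29998779296875, 311.79998779296875], [152.8000030517578, 329.0]]
top panel_a 0.87 [186. 205. 219. 315.] [[187, 207], [199, 309], [212, 309], [216, 303], [210, 286], [210, 251], [203, 234], [205, 217]]
top panel_a 0.8 [144. 217. 182. 321.] [[146, 215], [154, 318], [177, 316], [180, 306], [175, 298], [179, 298], [177, 289], [175, 294], [173, 289], [177, 283], [176, 261], [169, 246], [173, 244], [172, 226], [158, 216]]
top panel_a 0.64 [222. 203. 254. 308.] [[226, 204], [222, 210], [234, 306], [246, 307], [253, 302], [240, 228], [242, 215], [234, 205]]
scene box 0.7 [ 79. 137. 297. 410.] [[44.5, 187.5], [222.10000610351562, 128.3000030517578], [299.5, 360.5], [121.9000015258789, 419.70001220703125]]
scene box 0.25 [371. 142. 448. 263.] [[354.29998779296875, 162.5], [391.20001220703125, 137.8000030517578], [459.399993896
[... 226 characters left out ...]
.20001220703125]]
scene panel_a 0.94 [372. 142. 449. 264.] [[387, 143], [379, 148], [373, 188], [377, 190], [380, 180], [389, 190], [387, 210], [402, 234], [409, 223], [419, 234], [415, 251], [425, 262], [431, 259], [446, 221]]
scene panel_a 0.78 [436. 118. 522. 232.] [[453, 117], [448, 121], [439, 151], [450, 156], [455, 172], [486, 203], [480, 224], [490, 231], [518, 192], [460, 120]]
scene panel_a 0.66 [407. 137. 482. 250.] [[419, 133], [409, 167], [415, 167], [422, 176], [422, 186], [438, 209], [445, 208], [453, 218], [448, 238], [460, 248], [482, 209], [427, 137]]
scene panel_a 0.44 [ 84. 138. 296. 408.] [[218, 137], [82, 177], [111, 388], [150, 407], [232, 380], [293, 354], [284, 315]]
```

View pics/tb.png

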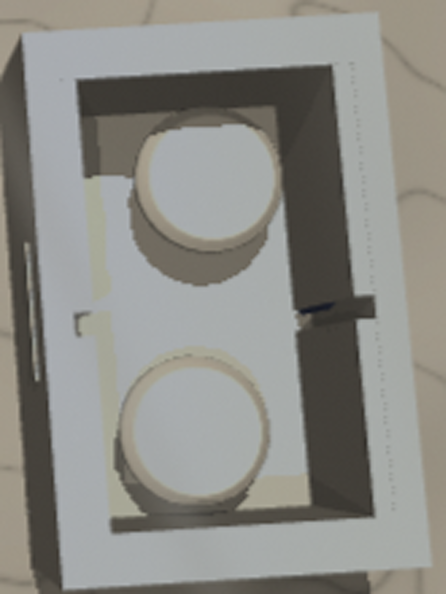

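View pics/tr.png

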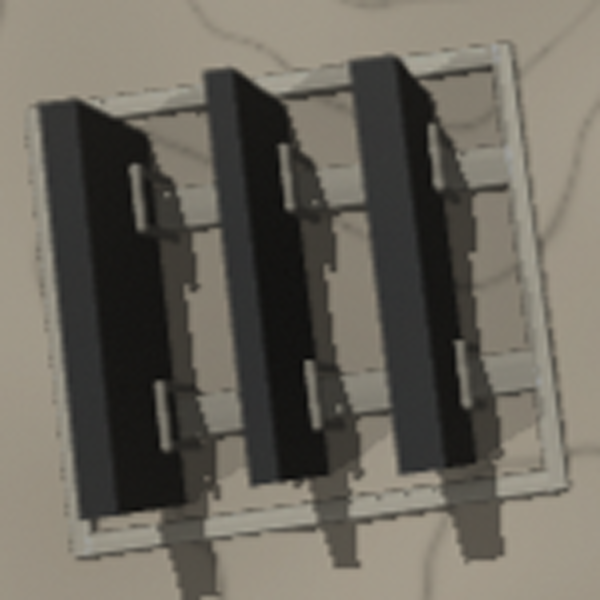

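View pics/sr.png

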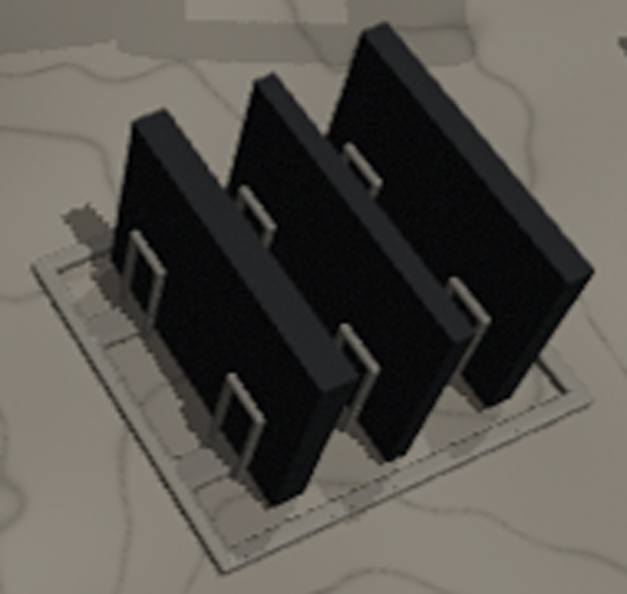

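View pics/sb.png

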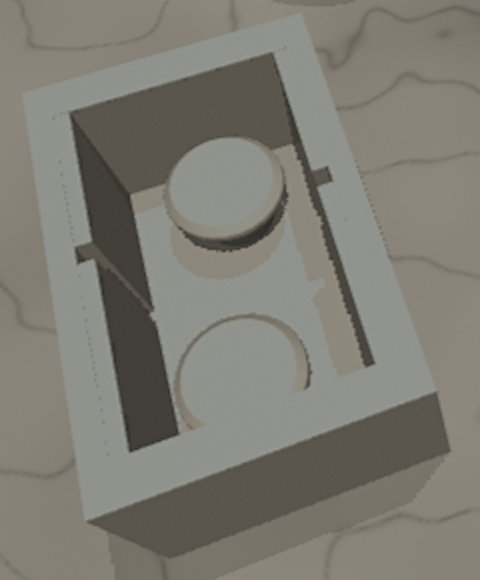

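Run:
```python
from h import *
from scipy.spatial.transform import Rotation as R
ct,cs=arm.get_calibration("top"),arm.get_calibration("scene")
def px(p,s,o): return [(p[0]+.5)/s-.5+o[0],(p[1]+.5)/s-.5+o[1]]
T=lambda p:px(p,4,(135,190)); S=lambda p:px(p,3.3,(340,110))
for name,t,s in [("left",[(38,105),(76,100),(118,512),(80,518)],[(592,270),(572,282),(365,35),(383,25)]),
 ("mid",[(205,72),(236,68),(279,480),(250,484)],[(470,328),(455,345),(257,82),(272,75)]),
 ("right",[(350,63),(392,58),(442,470),(400,474)],[(355,380),(318,392),(134,125),(165,112)])]:
    P=[onz(ray(ct,T(a)),.143) for a in t]; P=np.array(P)
    Q=[tri([ray(ct,T(a)),ray(cs,S(b))]) for a,b in zip(t,s)]
    d=(P[0]+P[1]-P[2]-P[3])[:2]; yaw=np.arctan2(d[1],d[0])
    n=np.array([-np.sin(yaw),np.cos(yaw)])
    print(name,"c",P.mean(0).round(4),"yaw",np.degrees(yaw).round(2),"len",(np.linalg.norm(d)/2).round(4),"thk",[(P[0]-P[1])[:2]@n,(P[3]-P[2])[:2]@n])
    print("  tri",np.mean([q[0] for q in Q],0).round(4),[q[0][2].round(3) for q in Q],np.round([q[1][0] for q in Q],4))
T=lambda p:px(p,2.7,(375,140)); S=lambda p:px(p,2,(70,130))
t=[(22,35),(379,13),(430,567),(63,590)]; s=[(437,390),(88,520),(22,95),(303,14)]
P=np.array([onz(ray(ct,T(a)),.17) for a in t]);print("rim top",P.round(4).tolist(),P.mean(0))
P2=np.array([onz(ray(cs,S(a)),.17) for a in s]);print("rim scene",P2.round(4).tolist(),P2.mean(0))
for p in(P,P2):
    d=(p[0]+p[1]-p[2]-p[3])[:2]; print("yaw",np.degrees(np.arctan2(d[1],d[0])),np.linalg.norm(d)/2, np.linalg.norm(p[0]-p[1]),np.linalg.norm(p[3]-p[2]))
Q=[tri([ray(ct,T(a)),ray(cs,S(b))]) for a,b in zip(t,s)]
print([q[0].round(4).tolist() for q in Q],np.round([q[1][0] for q in Q],4))
o=arm.get_obs();print(R.from_quat(np.roll(o["ee_rot"],-1)).as_matrix().round(3))
```

```text
left c [0.5169 0.3222 0.143 ] yaw 5.84 len 0.1946 thk [np.float64(0.0179872608021797), np.float64(0.01771529520337155)]
  tri [0.5172 0.3231 0.1418] [np.float64(0.142), np.float64(0.143), np.float64(0.141), np.float64(0.141)] [0.0001 0.0018 0.0013 0.0007]
mid c [0.5302 0.2453 0.143 ] yaw 5.71 len 0.1949 thk [np.float64(0.014718862337549675), np.float64(0.013537898833501243)]
  tri [0.5303 0.2458 0.1426] [np.float64(0.146), np.float64(0.141), np.float64(0.142), np.float64(0.141)] [0.0006 0.0016 0.0011 0.0004]
right c [0.5328 0.1734 0.143 ] yaw 6.16 len 0.1951 thk [np.float64(0.01996065212650608), np.float64(0.019551430464031076)]
  tri [0.5331 0.1742 0.1382] [np.float64(0.138), np.float64(0.139), np.float64(0.137), np.float64(0.139)] [0.0001 0.0007 0.0004 0.0004]
rim top [[0.7158, -0.1109, 0.17], [0.7249, -0.359, 0.17], [0.3462, -0.3696, 0.17], [0.338, -0.1236, 0.17]] [ 0.53124073 -0.24078352  0.17      ]
rim scene [[0.7181, -0.1097, 0.17], [0.7268, -0.3556, 0.17], [0.3499, -0.3707, 0.17], [0.3417, -0.1214, 0.17]] [ 0.53409954 -0.23937114  0.17      ]
yaw 1.7635423368212066 0.37848316126375764 0.24822368294747996 0.24620336499517187
yaw 2.0400274017079285 0.37692902741438206 0.2459864867186638 0.2494519351683031
[[0.7168, -0.1105, 0.1669], [0.7256, -0.3585, 0.1668], [0.3456, -0.372, 0.1653], [0.3379, -0.1227, 0.1665]] [0.0009 0.0016 0.0005 0.0014]
[[ 0.     0.295  0.955]
 [ 0.     0.955 -0.295]
 [-1.     0.     0.   ]]
```

```bash
cat >> h.py <<'E'
from scipy.spatial.transform import Rotation as R
def plan(p,yawdeg=None):
    o=arm.get_obs();M=R.from_quat(np.roll(o["ee_rot"],-1)).as_matrix()
    d=M.T@(np.array(p)-o["eef_pos"])
    y=np.degrees(np.arctan2(M[1,1],M[0,1]))
    t=0 if yawdeg is None else -((yawdeg-y+180)%360-180)/180
    print("t",round(o["time"],2),"pos",o["eef_pos"].round(4),"yaw",y.round(2),"tilt",M[:,0].round(4),"gap",round(o["finger_gap"]*1000,2),"F",o["ft_force"].round(2))
    print("shift frac",(d/.25).round(4),"turn",round(t,4),"rows>=",np.ceil(max(np.linalg.norm(d)/.0417,abs(t)*180/7.16)))
E
python3 -c "
from h import *
plan((.517,.3225,.2),95.9)"
```

```text
t 0.55 pos [0.1846 0.5971 0.2423] yaw 72.82 tilt [ 1.e-04  0.e+00 -1.e+00] gap 85.15 F [-0.3   0.52  0.2 ]
shift frac [ 0.1693 -0.657   1.5947] turn -0.1282 rows>= 11.0
```

```bash
python3 -m pendant '[[85,0.05,-0.11,0.16,-0.03],[75,0.08,-0.21,0.32,-0.06],[65,0.1,-0.27,0.48,-0.09],[58,0.11,-0.34,0.64,-0.128],[58,0.12,-0.41,0.8,-0.128],[58,0.12,-0.41,0.96,-0.128],[58,0.12,-0.41,0.96,-0.128]]' 20
python3 -c "
from h import *
plan((.517,.3225,.2),95.9)"
```

```text
time: 1.13
eef_pos: [0.3872, 0.4255, 0.2124]
ee_rot: [0.707, -0.035, 0.706, 0.035]
ft_force: [-0.0, 0.0, -0.5]
finger_gap: 0.0579
t 1.13 pos [0.3872 0.4255 0.2124] yaw 95.71 tilt [ 1.8e-03 -6.0e-04 -1.0e+00] gap 57.91 F [-0.01  0.02 -0.48]
shift frac [ 0.0509 -0.4618  0.4757] turn -0.0011 rows>= 4.0
```

```bash
python3 -m pendant '[[58,0.05,-0.11,0.12,0],[58,0.05,-0.23,0.24,0],[58,0.05,-0.35,0.36,0],[58,0.05,-0.46,0.476,0],[58,0.05,-0.462,0.476,-0.001],[58,0.05,-0.462,0.476,-0.001]]' 20
python3 - <<'E'
from h import *
plan((.517,.3225,.108),95.9)
c=arm.get_calibration("wrist")
im=arm.read_camera("wrist"); 
v=im.copy()
for p in [(.517,.3225,.143),(.5302,.2455,.143),(.533,.1738,.143)]:
    for s in (-.0985,0,.0985):
        a=np.radians(5.9); q=fproj(c,np.array(p)+s*np.array([np.cos(a),np.sin(a),0])); print(np.round(q)); cv2.circle(v,tuple(int(round(k)) for k in q),3,(255,0,0),-1)
cv2.imwrite("pics/w1.png",v[:,:,::-1])
E
```

```text
time: 1.63
eef_pos: [0.5191, 0.3203, 0.2002]
ee_rot: [0.707, -0.035, 0.706, 0.034]
ft_force: [-0.9, 0.3, 0.5]
finger_gap: 0.0579
t 1.63 pos [0.5191 0.3203 0.2002] yaw 95.65 tilt [ 2.2e-03 -8.0e-04 -1.0e+00] gap 57.91 F [-0.87  0.28  0.54]
shift frac [ 0.3688  0.0098 -0.0082] turn -0.0014 rows>= 3.0
[325.  78.]
[326. 265.]
[326. 404.]
[177.  96.]
[189. 273.]
[212. 405.]
[ 70. 105.]
[ 87. 264.]
[121. 389.]
```

View pics/w1.png

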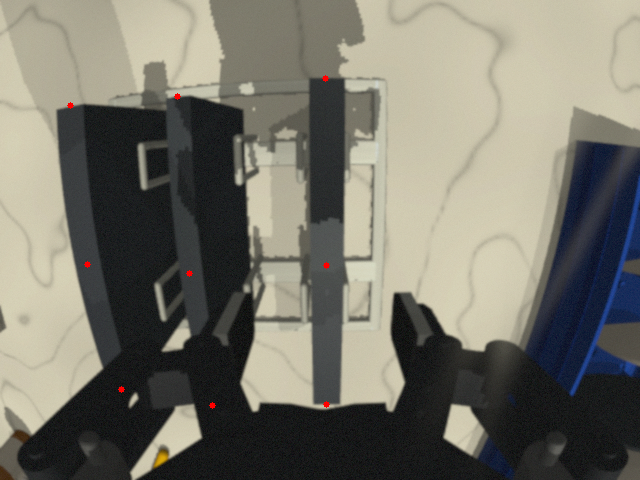

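The wrist view matches the estimates: the left panel's top edge runs down column ~326, between the fingers. Next I'll go down and pinch it.

```bash
python3 -m pendant '[[58,0.1,0.01,-0.008,0],[58,0.22,0.01,-0.008,0],[58,0.34,0.01,-0.008,0],[58,0.36,0.01,-0.008,0],[58,0.36,0.01,-0.008,0],[0,0.36,0.01,-0.008,0],[0,0.36,0.01,-0.008,0],[0,0.36,0.01,-0.008,0],[0,0.36,0.01,-0.008,0],[0,0.36,0.01,-0.008,0],[0,0.36,0.01,-0.008,0],[0,0.36,0.01,-0.008,0]]' 20
python3 -c "
from h import *
plan((.517,.3225,.2),95.9)"
```

```text
time: 2.68
eef_pos: [0.5167, 0.3246, 0.1125]
ee_rot: [0.708, -0.035, 0.705, 0.036]
ft_force: [-1.7, -0.4, 6.8]
finger_gap: 0.0174
t 2.68 pos [0.5167 0.3246 0.1125] yaw 95.75 tilt [ 0.0045  0.0012 -1.    ] gap 17.38 F [-1.66 -0.44  6.83]
shift frac [-0.3499 -0.0083  0.0018] turn -0.0008 rows>= 3.0
```

```bash
python3 -m pendant '[[0,0,0,0,0],[0,0,0,0,0],[58,0,0,0,0],[58,0,0,0,0],[58,0,0,0,0],[58,-0.15,0,0,0],[58,-0.27,0,0,0],[58,-0.27,-0.15,0.01,0],[58,-0.27,-0.31,0.022,0],[58,-0.27,-0.318,0.022,0],[58,-0.27,-0.318,0.022,0]]' 20
python3 -c "
from h import *
plan((.5303,.2455,.110),95.9)"
```

```text
time: 3.6
eef_pos: [0.5303, 0.2442, 0.1801]
ee_rot: [0.708, -0.034, 0.705, 0.035]
ft_force: [0.2, 0.4, -0.1]
finger_gap: 0.0581
t 3.6 pos [0.5303 0.2442 0.1801] yaw 95.56 tilt [ 0.0045  0.0012 -1.    ] gap 58.11 F [ 0.22  0.41 -0.1 ]
shift frac [ 0.2803  0.0049 -0.0008] turn -0.0019 rows>= 2.0
```

```bash
python3 -m pendant '[[58,0.14,0.005,0,-0.002],[58,0.26,0.005,0,-0.002],[58,0.275,0.005,0,-0.002],[58,0.275,0.005,0,-0.002],[0,0.275,0.005,0,-0.002],[0,0.275,0.005,0,-0.002],[0,0.275,0.005,0,-0.002],[0,0.275,0.005,0,-0.002],[0,0.275,0.005,0,-0.002],[0,0.275,0.005,0,-0.002],[0,0.275,0.005,0,-0.002],[0,0.275,0.005,0,-0.002]]' 20
python3 -c "
from h import *
plan((.5303,.2455,.18),95.9)"
```

```text
time: 4.6
eef_pos: [0.5318, 0.2461, 0.1134]
ee_rot: [0.709, -0.036, 0.703, 0.037]
ft_force: [-0.6, 0.1, 6.2]
finger_gap: 0.0134
t 4.6 pos [0.5318 0.2461 0.1134] yaw 95.91 tilt [ 0.0078  0.0026 -1.    ] gap 13.41 F [-0.65  0.09  6.16]
shift frac [-0.2665 -0.0014 -0.0041] turn 0.0001 rows>= 2.0
```

Mid pinch reads 13.4 mm and left reads 17.4 mm. With the same −0.6 mm offset on both, that makes them 14 and 18 mm, which agrees with the top view (14 / 18 / about 20–22). The mid panel is the one. I'll firm up the grip and lift it straight up.

```bash
python3 -m pendant '[[0,0,0,0,0],[0,0,0,0,0],[0,-0.05,0,0,0],[0,-0.15,0,0,0],[0,-0.27,0,0,0],[0,-0.4,0,0,0],[0,-0.53,0,0,0],[0,-0.66,0,0,0],[0,-0.76,0,0,0],[0,-0.76,0,0,0],[0,-0.76,0,0,0],[0,-0.76,0,0,0]]' 40
python3 - <<'E'
from h import *
plan((.53,-.24,.32),1.9)
for n in ["scene","wrist","top"]:
    im=arm.read_camera(n); cv2.imwrite(f"pics/{n}2.png",im[:,:,::-1])
E
```

```text
time: 5.6
eef_pos: [0.5298, 0.2454, 0.3027]
ee_rot: [0.709, -0.036, 0.704, 0.037]
ft_force: [-0.3, 0.6, -1.3]
finger_gap: 0.0132
t 5.6 pos [0.5298 0.2454 0.3027] yaw 95.91 tilt [ 0.0066  0.0022 -1.    ] gap 13.24 F [-0.33  0.56 -1.34]
shift frac [-0.0733 -1.9313 -0.1984] turn 0.5223 rows>= 14.0
```

View pics/scene2.png

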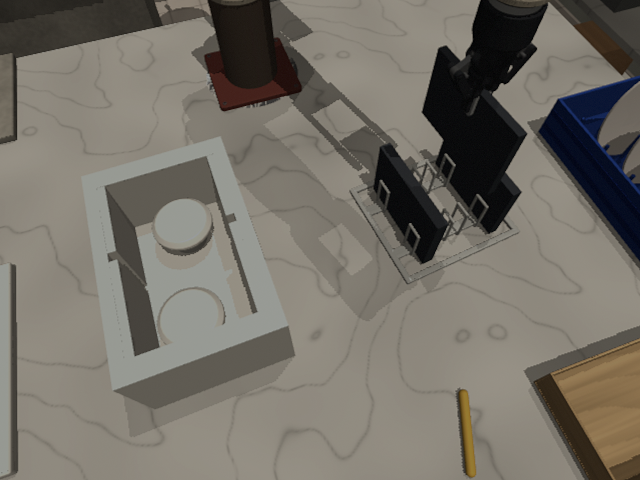

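View pics/wrist2.png

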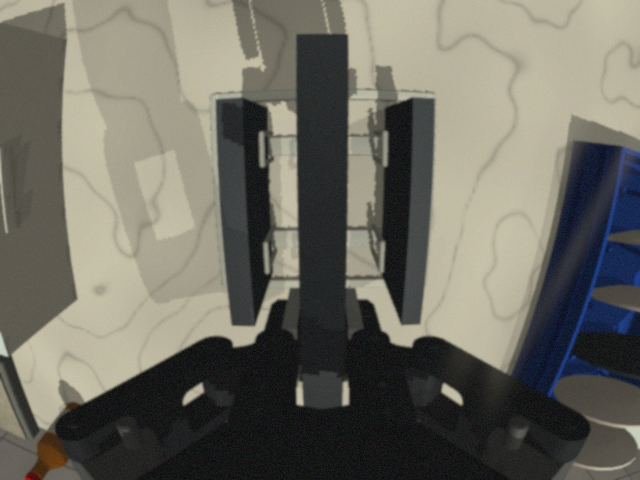

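Run:
```python
from h import *
c=arm.get_calibration("wrist");o=arm.get_obs()
M=R.from_quat(np.roll(o["ee_rot"],-1)).as_matrix()
for h in(.0276,.0296,.0316):
  L=[]
  for uv in [(297,35),(347,35),(303,406),(345,406)]:
    p=onz(fray(c,uv),o["eef_pos"][2]+h); q=M.T@(p-o["eef_pos"]); L.append(q)
  L=np.array(L);print(h,L.round(4).tolist(),L.mean(0).round(4), "len",L[0,2]-L[2,2])
```

```text
0.0276 [[-0.0281, -0.0065, -0.1], [-0.028, 0.0072, -0.1001], [-0.0275, -0.0065, 0.0221], [-0.0275, 0.0088, 0.0221]] [-0.0278  0.0008 -0.039 ] len -0.1221210767692184
0.0296 [[-0.03, -0.0064, -0.0995], [-0.03, 0.0071, -0.0995], [-0.0295, -0.0064, 0.0203], [-0.0295, 0.0087, 0.0203]] [-0.0298  0.0008 -0.0396] len -0.11977030807378447
0.0316 [[-0.032, -0.0063, -0.0989], [-0.032, 0.007, -0.099], [-0.0315, -0.0062, 0.0185], [-0.0315, 0.0085, 0.0185]] [-0.0318  0.0008 -0.0402] len -0.11741953937835065
```

Run:
```python
import cv2
im=cv2.imread("pics/wrist2.png")
a=cv2.resize(im[10:110,260:390],None,fx=4,fy=4);b=cv2.resize(im[340:430,260:390],None,fx=4,fy=4)
b=cv2.convertScaleAbs(b,alpha=2.5);a=cv2.convertScaleAbs(a,alpha=2)
import numpy as np
cv2.imwrite("pics/w2c.png",cv2.resize(np.vstack([a,b]),(410,600)))
```

```text
(no output)
```

View pics/w2c.png

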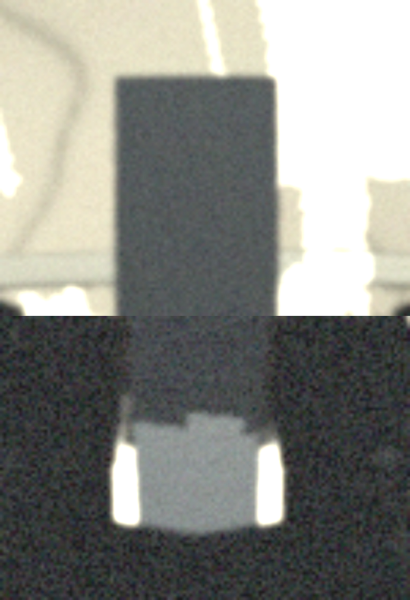

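The panel hangs square in the fingers: its far end is at tool z −0.0995, so it is centred within about 1 mm, and its apparent thickness is 13.6 mm. The other two still stand in the rack. Next I'll locate the grooves in the fixed views.

Run:
```python
import cv2,numpy as np
t=cv2.imread("pics/top2.png");s=cv2.imread("pics/scene2.png")
def c(im,x0,y0,w,h): return cv2.resize(im[y0:y0+h,x0:x0+w],None,fx=8,fy=8,interpolation=cv2.INTER_CUBIC)
v=np.vstack([np.hstack([c(t,390,240,45,35),c(t,480,235,45,35)]),np.hstack([c(s,95,240,45,35),c(s,215,200,45,35)])])
cv2.imwrite("pics/gr.png",v);print(v.shape)
```

```text
(560, 720, 3)
```

View pics/gr.png

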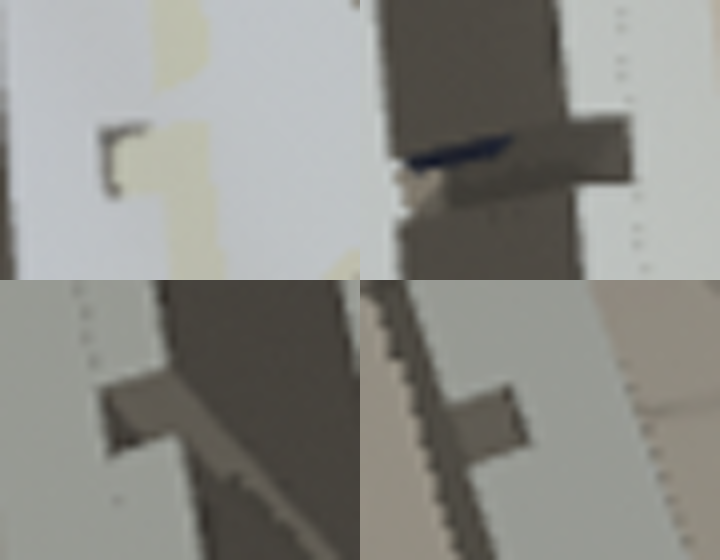

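Run:
```python
from h import *
ct,cs=arm.get_calibration("top"),arm.get_calibration("scene")
for n,cal,o,pts in [("top+y",ct,(390,240),[(100,127),(106,197)]),("top-y",ct,(480,235),[(268,115),(272,182)]),("sc-y",cs,(95,240),[(102,105),(110,175)]),("sc+y",cs,(215,200),[(150,105),(170,160)])]:
    P=np.array([onz(ray(cal,((p[0]+.5)/8-.5+o[0],(p[1]+.5)/8-.5+o[1])),.17) for p in pts]); print(n,P.round(4).tolist(),P.mean(0).round(4))
```

```text
top+y [[0.5229, -0.1387, 0.17], [0.5069, -0.1394, 0.17]] [ 0.5149 -0.139   0.17  ]
top-y [[0.5293, -0.3431, 0.17], [0.5139, -0.3431, 0.17]] [ 0.5216 -0.3431  0.17  ]
sc-y [[0.5144, -0.3424, 0.17], [0.5304, -0.3425, 0.17]] [ 0.5224 -0.3425  0.17  ]
sc+y [[0.508, -0.1392, 0.17], [0.5222, -0.1385, 0.17]] [ 0.5151 -0.1388  0.17  ]
```

```bash
python3 -m pendant '[[0,-0.02,-0.1,-0.01,0.02],[0,-0.03,-0.23,-0.03,0.06],[0,-0.03,-0.37,-0.05,0.1],[0,-0.03,-0.51,-0.07,0.14],[0,-0.03,-0.65,-0.09,0.18],[0,-0.03,-0.79,-0.11,0.22],[0,-0.03,-0.9,-0.12,0.26],[0,-0.03,-0.95,-0.124,0.28],[0,-0.03,-0.95,-0.124,0.28],[0,-0.03,-0.95,-0.124,0.28]]' 40
python3 -c "
from h import *
plan((.518,-.2415,.31),1.95)"
```

```text
time: 6.58
eef_pos: [0.5225, 0.0054, 0.3073]
ee_rot: [0.655, 0.269, 0.654, -0.267]
ft_force: [0.6, -0.3, -1.0]
finger_gap: 0.0133
t 6.58 pos [0.5225 0.0054 0.3073] yaw 45.49 tilt [ 0.0022  0.0022 -1.    ] gap 13.31 F [ 0.6  -0.31 -0.97]
shift frac [-0.0132 -0.7169  0.6795] turn 0.2419 rows>= 7.0
```

```bash
python3 -m pendant '[[0,0,-0.07,0.07,0.03],[0,0,-0.16,0.15,0.07],[0,0,-0.26,0.25,0.11],[0,0,-0.36,0.34,0.15],[0,0,-0.46,0.44,0.19],[0,0,-0.56,0.53,0.22],[0,0,-0.65,0.62,0.242],[0,0,-0.717,0.68,0.242],[0,0,-0.717,0.68,0.242],[0,0,-0.717,0.68,0.242],[0,0,-0.717,0.68,0.242]]' 40
python3 - <<'E'
from h import *
plan((.518,-.2415,.285),1.95)
c=arm.get_calibration("wrist")
im=arm.read_camera("wrist"); v=im.copy()
a=np.radians(1.95);g=np.array([.5185,-.2408,.17]);Y=np.array([-np.sin(a),np.cos(a),0]);X=np.array([np.cos(a),np.sin(a),0])
for sx in(-.008,.008):
  for sy in(.089,.1025):
    q=fproj(c,g+sx*X+sy*Y);cv2.circle(v,tuple(int(round(k)) for k in q),1,(255,0,0),-1);print(np.round(q,1))
cv2.imwrite("pics/w3.png",v[:,:,::-1])
for n in("scene","top"): cv2.imwrite(f"pics/{n}3.png",arm.read_camera(n)[:,:,::-1])
E
```

```text
time: 7.5
eef_pos: [0.5184, -0.24, 0.3061]
ee_rot: [0.508, 0.492, 0.509, -0.49]
ft_force: [-0.7, 0.5, -0.4]
finger_gap: 0.0137
t 7.5 pos [ 0.5184 -0.24    0.3061] yaw 2.07 tilt [ 0.0014  0.0037 -1.    ] gap 13.7 F [-0.66  0.46 -0.37]
shift frac [ 0.0842 -0.0019  0.0061] turn 0.0006 rows>= 1.0
[310.9 112.7]
[310.9  94.1]
[333.5 112.7]
[333.5  94.2]
```

View pics/w3.png

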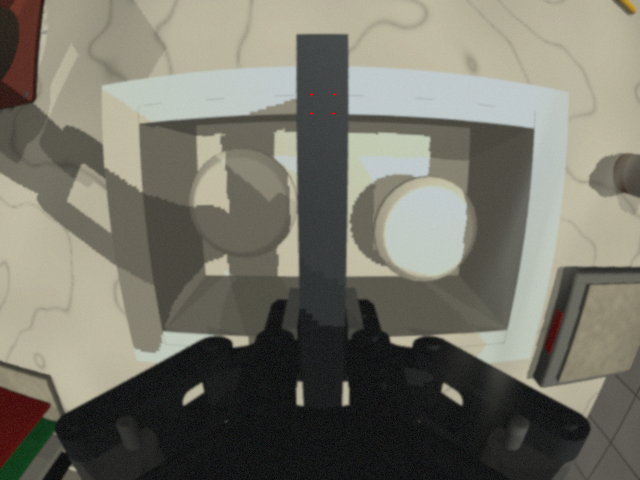

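View pics/scene3.png

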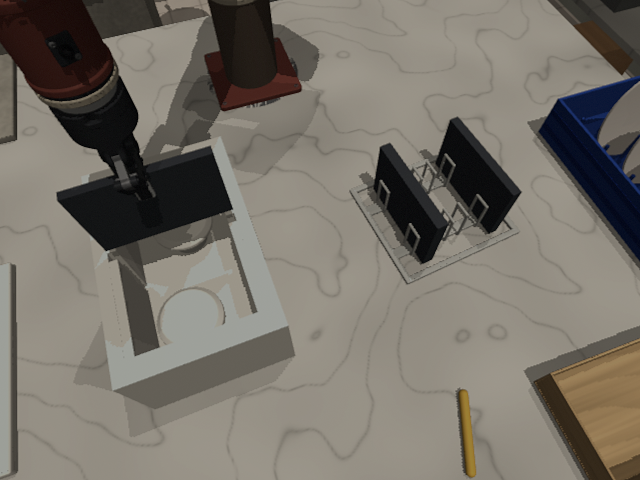

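Run:
```python
import cv2,numpy as np
s=cv2.imread("pics/scene3.png")
c=lambda im,x0,y0,w,h: cv2.resize(im[y0:y0+h,x0:x0+w],None,fx=10,fy=10,interpolation=cv2.INTER_CUBIC)
v=np.hstack([c(s,90,230,40,40),c(s,210,190,40,40)]);v=cv2.convertScaleAbs(v,alpha=1.5)
cv2.imwrite("pics/pb.png",v)
```

```text
(no output)
```

View pics/pb.png

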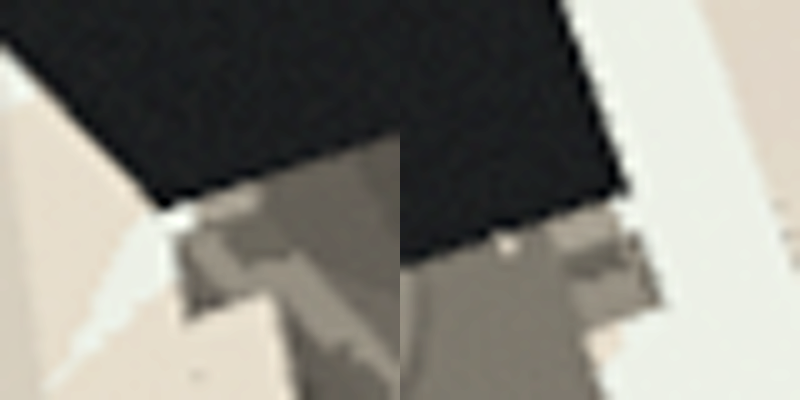

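Run:
```python
from h import *
cs=arm.get_calibration("scene")
P=[]
for p,o in [((160,210),(90,230)),((628-400,192),(210,190))]:
    P.append(onz(ray(cs,((p[0]+.5)/10-.5+o[0],(p[1]+.5)/10-.5+o[1])),.2007)); 
P=np.array(P);print(P,P.mean(0)-np.array([.007,0,0]),np.linalg.norm(P[0]-P[1]),np.degrees(np.arctan2(-(P[1]-P[0])[0],(P[1]-P[0])[1])))
```

```text
[[ 0.5302411  -0.33372892  0.2007    ]
 [ 0.52112151 -0.13825006  0.2007    ]] [ 0.5186813  -0.23598949  0.2007    ] 0.19569146576657004 2.671058953744328
```

```bash
python3 -m pendant '[[0,0.04,-0.001,0.008,0],[0,0.08,-0.001,0.012,0],[0,0.1,-0.001,0.012,0],[0,0.112,-0.001,0.012,0],[0,0.112,-0.001,0.012,0],[0,0.112,-0.001,0.012,0]]' 25
python3 -c "
from h import *
plan((.518,-.243,.270),1.95)"
```

```text
time: 8.15
eef_pos: [0.5182, -0.2428, 0.2783]
ee_rot: [0.509, 0.492, 0.509, -0.49]
ft_force: [-0.5, 0.2, -0.7]
finger_gap: 0.0135
t 8.15 pos [ 0.5182 -0.2428  0.2783] yaw 2.09 tilt [ 0.0016  0.003  -1.    ] gap 13.53 F [-0.5   0.2  -0.69]
shift frac [ 0.033  -0.001   0.0008] turn 0.0008 rows>= 1.0
```

```bash
python3 -m pendant '[[0,0.006,0,0,0],[0,0.012,0,0,0],[0,0.018,0,0,0],[0,0.018,0,0,0]]' 25
```

```text
time: 8.48
eef_pos: [0.5182, -0.2428, 0.2735]
ee_rot: [0.509, 0.492, 0.509, -0.49]
ft_force: [0.1, -0.6, -0.8]
finger_gap: 0.0132
```

```bash
python3 -m pendant '[[0,0.006,0,0,0],[0,0.012,0,0,0],[0,0.012,0,0,0]]' 25;  python3 -m pendant '[[0,0.006,0,0,0],[0,0.012,0,0,0],[0,0.012,0,0,0]]' 25
```

```text
time: 8.73
eef_pos: [0.518, -0.2427, 0.2701]
ee_rot: [0.508, 0.492, 0.51, -0.49]
ft_force: [-0.2, -0.8, -1.4]
finger_gap: 0.0136
time: 8.98
eef_pos: [0.5179, -0.2426, 0.2666]
ee_rot: [0.508, 0.492, 0.51, -0.49]
ft_force: [-0.1, 0.4, -1.9]
finger_gap: 0.0135
```

The panel's lower edge is about 9 mm below the rim with no reaction force, so it is in the grooves. I'll keep sliding down.

```bash
python3 -m pendant '[[0,0.02,0,0,0],[0,0.04,0,0,0],[0,0.06,0,0,0],[0,0.06,0,0,0]]' 25;  python3 -m pendant '[[0,0.02,0,0,0],[0,0.04,0,0,0],[0,0.06,0,0,0],[0,0.08,0,0,0],[0,0.08,0,0,0]]' 25; python3 -c "
from h import *
plan((.518,-.2425,.202),1.95)"
```

```text
time: 9.32
eef_pos: [0.5174, -0.2422, 0.2499]
ee_rot: [0.507, 0.492, 0.511, -0.49]
ft_force: [1.6, 0.1, -2.1]
finger_gap: 0.0137
time: 9.73
eef_pos: [0.5171, -0.2418, 0.2285]
ee_rot: [0.507, 0.492, 0.511, -0.49]
ft_force: [2.3, 0.3, -1.9]
finger_gap: 0.0134
t 9.73 pos [ 0.5171 -0.2418  0.2285] yaw 2.06 tilt [-0.0019  0.0059 -1.    ] gap 13.37 F [ 2.31  0.32 -1.87]
shift frac [0.106  0.0036 0.0037] turn 0.0006 rows>= 1.0
```

```bash
python3 -m pendant '[[0,0.02,0.003,0.001,0],[0,0.04,0.003,0.002,0],[0,0.06,0.003,0.003,0],[0,0.08,0.003,0.004,0],[0,0.1,0.003,0.004,0],[0,0.1,0.003,0.004,0]]' 25; python3 -c "
from h import *
plan((.518,-.2425,.1354),1.95)"
```

```text
time: 10.23
eef_pos: [0.5174, -0.2425, 0.2022]
ee_rot: [0.506, 0.492, 0.511, -0.49]
ft_force: [-0.5, -0.9, -2.8]
finger_gap: 0.0137
t 10.23 pos [ 0.5174 -0.2425  0.2022] yaw 2.03 tilt [-0.0033  0.0065 -1.    ] gap 13.71 F [-0.48 -0.93 -2.79]
shift frac [0.267  0.0033 0.0019] turn 0.0005 rows>= 2.0
```

```bash
python3 -m pendant '[[0,0.015,0.001,0,0],[0,0.03,0.001,0.001,0],[0,0.045,0.001,0.001,0],[0,0.06,0.001,0.001,0],[0,0.06,0.001,0.001,0]]' 25;  python3 -m pendant '[[0,0.015,0,0.001,0],[0,0.03,0,0.001,0],[0,0.045,0,0.001,0],[0,0.06,0,0.001,0],[0,0.06,0,0.001,0]]' 25; python3 -c "
from h import *
plan((.518,-.2425,.1354),1.95)"
```

```text
time: 10.65
eef_pos: [0.5175, -0.2426, 0.1864]
ee_rot: [0.506, 0.492, 0.511, -0.49]
ft_force: [-1.4, -0.2, -1.0]
finger_gap: 0.0135
time: 11.07
eef_pos: [0.5174, -0.2426, 0.1705]
ee_rot: [0.506, 0.492, 0.511, -0.49]
ft_force: [-0.3, -0.1, -0.9]
finger_gap: 0.0132
t 11.07 pos [ 0.5174 -0.2426  0.1705] yaw 2.02 tilt [-0.0036  0.0071 -1.    ] gap 13.23 F [-0.28 -0.14 -0.86]
shift frac [0.1404 0.003  0.0006] turn 0.0004 rows>= 1.0
```

```bash
python3 -m pendant '[[0,0.015,0,0.001,0],[0,0.03,0,0.001,0],[0,0.045,0,0.001,0],[0,0.06,0,0.001,0],[0,0.06,0,0.001,0]]' 25;  python3 -m pendant '[[0,0.015,0,0.001,0],[0,0.03,0,0.001,0],[0,0.045,0,0.001,0],[0,0.05,0,0.001,0],[0,0.05,0,0.001,0]]' 25
python3 - <<'E'
from h import *
plan((.518,-.2425,.1354),1.95)
cv2.imwrite("pics/w4.png",arm.read_camera("wrist")[:,:,::-1])
cv2.imwrite("pics/s4.png",arm.read_camera("scene")[:,:,::-1])
E
```

```text
time: 11.48
eef_pos: [0.5173, -0.2427, 0.1546]
ee_rot: [0.506, 0.492, 0.511, -0.49]
ft_force: [0.1, -0.2, -0.5]
finger_gap: 0.0135
time: 11.9
eef_pos: [0.5173, -0.2427, 0.1417]
ee_rot: [0.506, 0.492, 0.511, -0.49]
ft_force: [0.1, 0.2, 0.2]
finger_gap: 0.0137
t 11.9 pos [ 0.5173 -0.2427  0.1417] yaw 2.01 tilt [-0.0036  0.0077 -1.    ] gap 13.71 F [0.06 0.16 0.16]
shift frac [ 0.0251  0.0029 -0.0006] turn 0.0003 rows>= 1.0
```

View pics/w4.png

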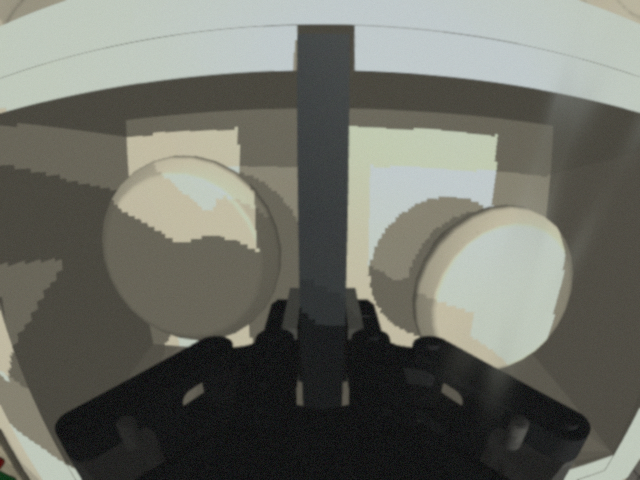

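View pics/s4.png

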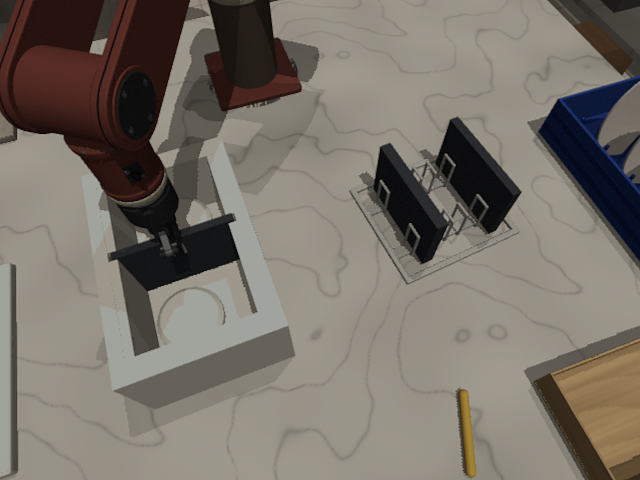

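The panel sits in both grooves, with its top edge flush near the rim. The last 6 mm goes in small steps while I watch the force.

```bash
python3 -m pendant '[[0,0.007,0,0,0],[0,0.014,0,0,0],[0,0.014,0,0,0]]' 25;  python3 -m pendant '[[0,0.005,0,0,0],[0,0.01,0,0,0],[0,0.01,0,0,0]]' 25
```

```text
time: 12.25
eef_pos: [0.5173, -0.2427, 0.1381]
ee_rot: [0.506, 0.492, 0.511, -0.49]
ft_force: [0.1, 0.4, 1.3]
finger_gap: 0.0135
time: 12.5
eef_pos: [0.5174, -0.2425, 0.1361]
ee_rot: [0.506, 0.492, 0.511, -0.49]
ft_force: [-2.3, 2.3, 5.7]
finger_gap: 0.0135
```

```bash
python3 -m pendant '[[0,0.006,0,0,0],[0,0.006,0,0,0],[0,0.006,0,0,0]]' 25
```

```text
time: 12.75
eef_pos: [0.5175, -0.2424, 0.1357]
ee_rot: [0.506, 0.492, 0.512, -0.49]
ft_force: [-3.3, 3.1, 8.8]
finger_gap: 0.0134
```

Contact is at TCP z 0.1357, where I expected home at 0.1354. A small tool tilt could have left one corner slightly high, so I'll release, rise and look.

```bash
python3 -m pendant '[[0,-0.004,0,0,0],[50,-0.004,0,0,0],[50,-0.004,0,0,0],[50,-0.004,0,0,0],[50,-0.004,0,0,0],[50,-0.1,0,0,0],[50,-0.22,0,0,0],[50,-0.34,0,0,0],[50,-0.46,0,0,0],[50,-0.46,0,0,0],[50,-0.46,0,0,0]]' 25
python3 - <<'E'
from h import *
plan((.518,-.2425,.1354),1.95)
for n in("wrist","scene","top"): cv2.imwrite(f"pics/{n}5.png",arm.read_camera(n)[:,:,::-1])
s=cv2.imread("pics/scene5.png");cv2.imwrite("pics/s5.png",cv2.resize(s[190:300,80:270],None,fx=4,fy=4,interpolation=cv2.INTER_CUBIC))
E
```

```text
time: 13.67
eef_pos: [0.5191, -0.244, 0.2533]
ee_rot: [0.508, 0.492, 0.51, -0.49]
ft_force: [-0.2, -0.5, 0.7]
finger_gap: 0.05
t 13.67 pos [ 0.5191 -0.244   0.2533] yaw 2.04 tilt [ 9.0e-04  4.9e-03 -1.0e+00] gap 50.0 F [-0.22 -0.49  0.74]
shift frac [ 0.4715 -0.0049 -0.0038] turn 0.0005 rows>= 3.0
```

View pics/wrist5.png

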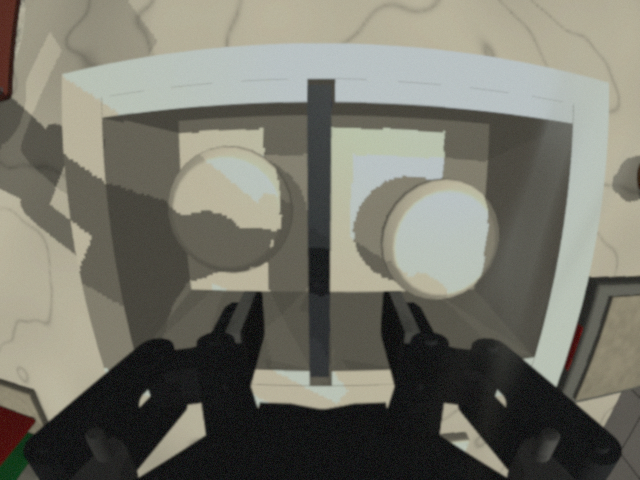

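View pics/s5.png

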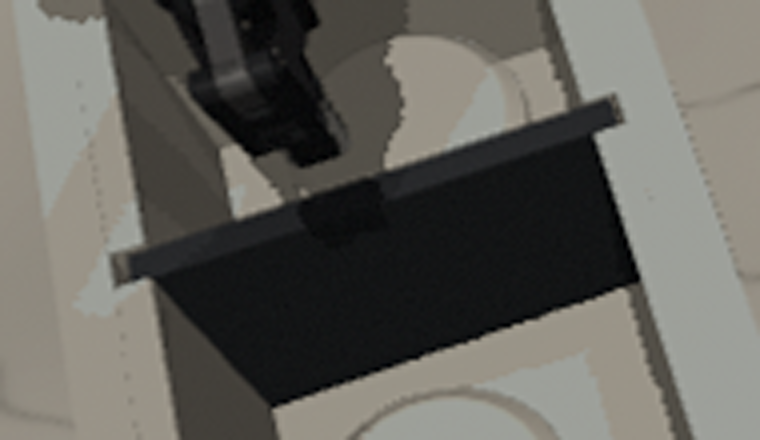

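Both ends sit inside the grooves just below the rim, and the bowls haven't moved. To check that both corners are fully down, I'll tap gently on each end of the top edge with closed fingers.

Run:
```python
from h import *
plan((.5163,-.173,.190),1.95)
plan((.5208,-.312,.190),1.95)
```

```text
t 13.82 pos [ 0.5172 -0.2428  0.249 ] yaw 2.04 tilt [-0.0056  0.0091 -0.9999] gap 49.59 F [-0.7   0.05 -0.66]
shift frac [ 0.2386  0.0076 -0.2768] turn 0.0005 rows>= 3.0
t 13.82 pos [ 0.5172 -0.2428  0.249 ] yaw 2.04 tilt [-0.0056  0.0091 -0.9999] gap 49.59 F [-0.7   0.05 -0.66]
shift frac [0.2335 0.0058 0.2794] turn 0.0005 rows>= 3.0
```

```bash
python3 -m pendant '[[20,0,0.002,-0.12,0],[0,0,0.005,-0.24,0],[0,0,0.008,-0.277,0],[0,0.05,0.008,-0.277,0],[0,0.15,0.008,-0.277,0],[0,0.22,0.008,-0.277,0],[0,0.23,0.008,-0.277,0],[0,0.235,0.008,-0.277,0],[0,0.235,0.008,-0.277,0]]' 25
python3 - <<'E'
from h import *
plan((.5163,-.173,.176),1.95)
cv2.imwrite("pics/w6.png",arm.read_camera("wrist")[:,:,::-1])
E
```

```text
time: 14.57
eef_pos: [0.5163, -0.1735, 0.1905]
ee_rot: [0.505, 0.492, 0.513, -0.49]
ft_force: [0.3, -0.5, 0.4]
finger_gap: 0.0003
t 14.57 pos [ 0.5163 -0.1735  0.1905] yaw 2.01 tilt [-0.0064  0.0092 -0.9999] gap 0.3 F [ 0.27 -0.48  0.41]
shift frac [ 0.058   0.0006 -0.0016] turn 0.0003 rows>= 1.0
```

View pics/w6.png

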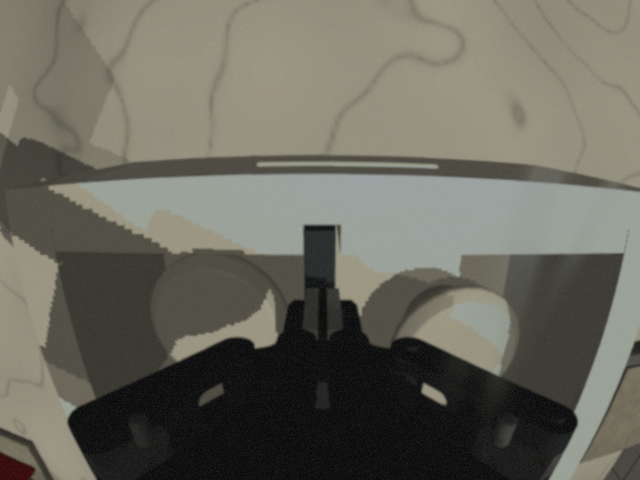

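```bash
python3 -m pendant '[[0,0.02,0,0,0],[0,0.036,0,0,0],[0,0.044,0,0,0],[0,0.044,0,0,0]]' 25; python3 -m pendant '[[0,0.006,0,0,0],[0,0.008,0,0,0],[0,0.008,0,0,0]]' 25
```

```text
time: 14.95
eef_pos: [0.5165, -0.1735, 0.18]
ee_rot: [0.505, 0.492, 0.512, -0.49]
ft_force: [0.4, -0.2, 0.2]
finger_gap: 0.0001
time: 15.2
eef_pos: [0.5165, -0.1735, 0.1781]
ee_rot: [0.505, 0.492, 0.512, -0.49]
ft_force: [-0.5, 0.4, 0.7]
finger_gap: -0.0002
```

```bash
python3 -m pendant '[[0,0.004,0,0,0],[0,0.006,0,0,0],[0,0.006,0,0,0]]' 25; python3 -m pendant '[[0,0.004,0,0,0],[0,0.006,0,0,0],[0,0.006,0,0,0]]' 25
```

```text
time: 15.45
eef_pos: [0.5166, -0.1732, 0.1768]
ee_rot: [0.505, 0.492, 0.512, -0.49]
ft_force: [-0.8, 1.8, 2.1]
finger_gap: 0.0002
time: 15.7
eef_pos: [0.5168, -0.173, 0.1756]
ee_rot: [0.505, 0.492, 0.512, -0.49]
ft_force: [-1.3, 3.0, 4.2]
finger_gap: -0.0001
```

```bash
python3 -m pendant '[[0,0.004,0,0,0],[0,0.006,0,0,0],[0,0.006,0,0,0]]' 25; python3 -m pendant '[[0,0.004,0,0,0],[0,0.006,0,0,0],[0,0.006,0,0,0]]' 25
```

```text
time: 15.95
eef_pos: [0.5173, -0.1729, 0.1754]
ee_rot: [0.506, 0.493, 0.512, -0.49]
ft_force: [-2.2, 3.3, 8.2]
finger_gap: -0.0002
time: 16.2
eef_pos: [0.5179, -0.1729, 0.1753]
ee_rot: [0.506, 0.493, 0.511, -0.489]
ft_force: [-2.9, 3.7, 10.0]
finger_gap: -0.0003
```

That end went down 1–2 mm and then turned stiff at 0.1753 with 10 N, so it's on the floor. Now the other end.

```bash
python3 -m pendant '[[0,-0.04,0,0,0],[0,-0.08,0,0,0],[0,-0.08,0,0.14,0],[0,-0.08,0,0.28,0],[0,-0.08,0,0.42,0],[0,-0.08,0,0.556,0],[0,-0.08,0,0.556,0],[0,-0.08,0,0.556,0]]' 25
python3 -c "
from h import *
plan((.5208,-.312,.180),1.95)"
```

```text
time: 16.87
eef_pos: [0.5226, -0.314, 0.1943]
ee_rot: [0.506, 0.494, 0.511, -0.49]
ft_force: [-0.2, 0.8, 0.3]
finger_gap: -0.0001
t 16.87 pos [ 0.5226 -0.314   0.1943] yaw 1.87 tilt [-0.0017  0.0085 -1.    ] gap -0.07 F [-0.18  0.8   0.3 ]
shift frac [ 0.0572 -0.0068 -0.0078] turn -0.0005 rows>= 1.0
```

```bash
python3 -m pendant '[[0,0.02,-0.007,-0.008,0],[0,0.04,-0.007,-0.008,0],[0,0.057,-0.007,-0.008,0],[0,0.062,-0.007,-0.008,0],[0,0.062,-0.007,-0.008,0]]' 25; python3 -m pendant '[[0,0.004,0,0,0],[0,0.006,0,0,0],[0,0.006,0,0,0]]' 25; python3 -m pendant '[[0,0.004,0,0,0],[0,0.006,0,0,0],[0,0.006,0,0,0]]' 25
```

```text
time: 17.28
eef_pos: [0.5205, -0.3107, 0.178]
ee_rot: [0.505, 0.493, 0.511, -0.49]
ft_force: [-0.6, -0.1, 0.5]
finger_gap: -0.0001
time: 17.53
eef_pos: [0.5206, -0.3105, 0.1765]
ee_rot: [0.505, 0.493, 0.511, -0.49]
ft_force: [-0.1, 0.1, 0.1]
finger_gap: -0.0002
time: 17.78
eef_pos: [0.5209, -0.3107, 0.1757]
ee_rot: [0.506, 0.493, 0.511, -0.49]
ft_force: [-0.4, 1.6, 4.0]
finger_gap: -0.0001
```

```bash
python3 -m pendant '[[0,0.004,0,0,0],[0,0.006,0,0,0],[0,0.006,0,0,0]]' 25; python3 -m pendant '[[0,0.004,0,0,0],[0,0.006,0,0,0],[0,0.006,0,0,0]]' 25
```

```text
time: 18.03
eef_pos: [0.5212, -0.3107, 0.1754]
ee_rot: [0.506, 0.493, 0.511, -0.489]
ft_force: [-2.6, 2.5, 8.1]
finger_gap: 0.0001
time: 18.28
eef_pos: [0.5217, -0.3108, 0.1754]
ee_rot: [0.507, 0.493, 0.51, -0.489]
ft_force: [-2.9, 2.8, 8.6]
finger_gap: -0.0001
```

Both ends are stiff at the same height (0.1753 and 0.1754), so the panel is level on the floor. I'll retreat and check.

```bash
python3 -m pendant '[[0,-0.05,0,0,0],[0,-0.15,0,0,0],[0,-0.3,0,0,0],[0,-0.45,0,0,0],[0,-0.5,-0.1,-0.15,0],[0,-0.5,-0.2,-0.28,0],[0,-0.5,-0.2,-0.28,0],[0,-0.5,-0.2,-0.28,0]]' 25
python3 - <<'E'
from h import *
plan((.5208,-.312,.180),1.95)
for n in("wrist","scene","top"): cv2.imwrite(f"pics/{n}7.png",arm.read_camera(n)[:,:,::-1])
s=cv2.imread("pics/scene7.png");t=cv2.imread("pics/top7.png")
cv2.imwrite("pics/st7.png",np.hstack([cv2.resize(s[130:420,70:310],(360,435)),cv2.resize(s[110:290,340:530],(420,435))]))
E
```

```text
time: 18.95
eef_pos: [0.4683, -0.242, 0.3016]
ee_rot: [0.507, 0.493, 0.51, -0.489]
ft_force: [-0.1, -0.5, 0.7]
finger_gap: -0.0003
t 18.95 pos [ 0.4683 -0.242   0.3016] yaw 2.03 tilt [ 8.0e-04  7.6e-03 -1.0e+00] gap -0.32 F [-0.14 -0.46  0.69]
shift frac [0.4845 0.1993 0.2908] turn 0.0004 rows>= 4.0
```

View pics/st7.png

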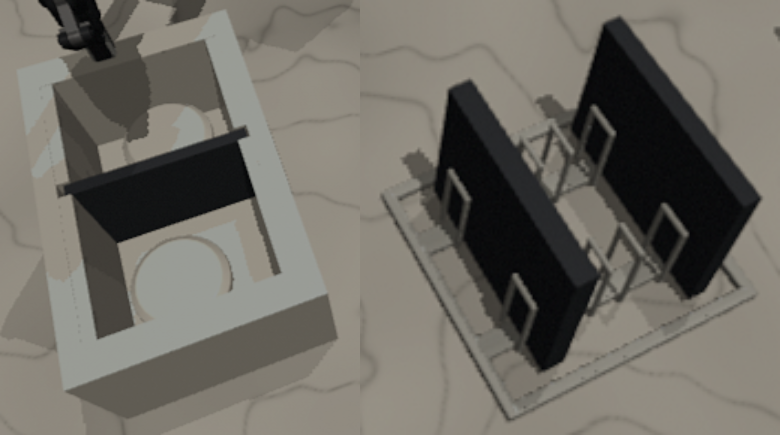

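View pics/wrist7.png

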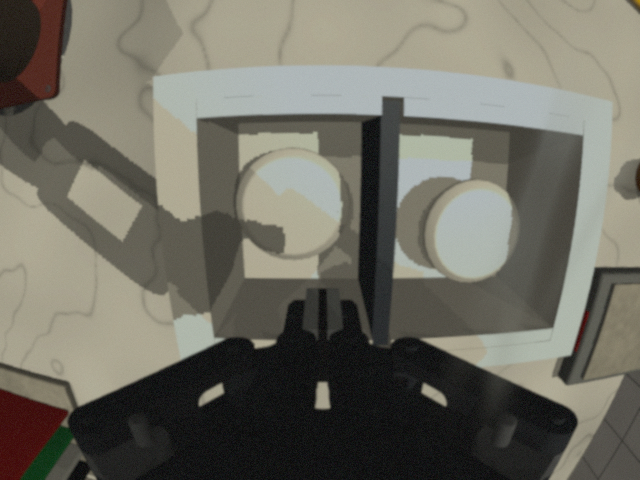

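The panel stands level in both grooves below the rim, the bowls are untouched, and the other two panels still stand in the rack. The arm is clear and still, so I'm handing in.

```bash
python3 -c "
from rig import arm
print(arm.finish_job())"
```

```text
the job is handed in; nothing more can be done
None
```

The 14 mm panel (the middle one in the rack) is in the box grooves, pressed down to the floor and released. I handed the job in at about 19 s of the 72 s.

- **Finding the panel:** I pinched two panels. The left one read 17.4 mm and the middle one 13.4 mm, so they are 18 and 14 mm if the reading runs 0.6 mm low. I did not pinch the third. By elimination it is the 22 mm one, though the top camera made it about 20 mm.
- **Inserting it:** I located the grooves in the top and scene cameras, which agreed to about 1 mm. The panel slid in without touching the rim.
- **Pressing home:** The tool had drifted slightly off vertical, which left one end about 1–2 mm high. I let go and pressed each end gently with closed fingers. Both went stiff at the same height, 0.1753 and 0.1754 m. That puts the top edge about 5–6 mm below the rim, matching fully home. The highest vertical force I read in the box was 10 N, against the 30 N crack limit.
- **Last pictures:** The panel stands level in both grooves below the rim. The bowls look unmoved, the other two panels still stand in the rack, and the gripper is clear.

Apart from the 20 mm camera estimate, no check failed or disagreed.

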